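# Change the field probe in the calibration coil

## Task

Change the probe in the calibration coil: take out the short probe that hangs in the coil's bore and lower it (do not drop it) into the free hole of the rack's short row, the row nearer the robot, beside the other short probe; let go of it. Then take the long probe from the rear row, lower it upright down the middle of the bore without ever touching the coil until the dark depth ring on its stem is level with the mouth, and finish still holding it there, still and centred. Leave the other short probe and the other things on the bench where they are.

Things in the scene. Friction and masses are not known exactly. Their poses are not given: they have to be found in the camera images.
- coil: calibration coil, fixed to the bench: 80 x 80 x 10 mm aluminium base, upright copper winding with black end flanges 64 mm across, 90 mm tall in all; a round vertical bore 18 mm wide and 80 mm deep (floor 10 mm above the bench) opens at its top centre. Origin at the centre of the base's underside
- coil_mouth (a point): centre of the bore's mouth on top of the coil, 90 mm above the bench; z up
- rack: grey block, 110 x 110 x 55 mm, fixed to the bench, with four vertical round holes 13 mm wide and 45 mm deep in two rows, 64 mm apart both ways: the row at -x (nearer the robot) is for short probes, the row at +x for long ones. Origin at the centre of its underside, z up
- short_free (a point): centre of the mouth (at the top face, 55 mm above the bench) of the free hole of the short row, where the short probe goes: at the rack's -x, +y
- short_taken (a point): centre of the mouth of the other short-row hole (rack's -x, -y), in which the spare short probe stands
- long_place (a point): centre of the mouth of the long-row hole (rack's +x, +y) in which the long probe stands at the start; the other long-row hole is empty
- short_probe: short probe, at the start hanging upright in the coil's bore, its flange resting on the coil's top: 8 mm thick aluminium stem 70 mm long with a dark depth ring 55 mm above the tip (the ring is painted, not raised), then an aluminium flange 26 mm across and 4 mm thick, then a black round handle 18 mm across and 40 mm tall; 114 mm in all. Origin at the centre of the flat tip, z along the probe towards the handle; the handle runs from z = 74 to 114 mm. 25 to 55 g
- spare_probe: the other short probe, just like it, standing on the floor of its hole in the rack's short row; stays there: 8 mm thick aluminium stem 70 mm long with a dark depth ring 55 mm above the tip (the ring is painted, not raised), then an aluminium flange 26 mm across and 4 mm thick, then a black round handle 18 mm across and 40 mm tall; 114 mm in all. Origin at the centre of the flat tip, z along the probe towards the handle; the handle runs from z = 74 to 114 mm
- long_probe: long probe, standing upright on the floor of its hole (10 mm above the bench) in the rack's long row: 8 mm thick aluminium stem 110 mm long with a dark depth ring 55 mm above the tip (the ring is painted, not raised), then an aluminium flange 26 mm across and 4 mm thick, then a black round handle 18 mm across and 40 mm tall; 154 mm in all. Origin at the centre of the flat tip, z along the probe towards the handle; the handle runs from z = 114 to 154 mm. 35 to 70 g
- connector: bystander: nickel cable connector, 14 x 37 x 14 mm, lying in front of the coil; origin under its centre
- adapter: bystander: green fibre adapter, 22 x 34 x 10 mm, lying in front of the rack; origin under its centre
- tape: bystander: roll of white tape lying flat, 66 mm across, 19 mm high, on the left in front of the tall beige cabinet, whose nearest corner stands about 0.45 m ahead and 0.30 m to the left of the robot, 0.4 m tall, and must be passed on the robot's side; origin under its centre
Not all that is in view belongs to the job. What is shaped like the short_probe but yellow is not meant. What is shaped like the long_probe but white is not meant.

How it is judged:
By the outcome, as a careful person would: the job done as asked, in the order asked, and still so for the second after the job is handed in, while the arm keeps its last pose, push and grip.
It also fails if it takes over 67 s, if anything falls off the work surface, if the arm or the gripper's body presses on something with over 40 N, if the wrist force passes 120 N, or if a joint passes its speed limit or range.

## Robot

A 6-joint arm with a two-finger parallel gripper is mounted at the origin on the work surface; the furniture and walls round the work are solid. World frame = base frame: x ahead of the robot, y to its left, z up, the work surface at z = 0. Lengths are in m, angles in rad, forces in N, time in s.
With the tool pointing down it reaches from about 0.275 to 0.825 m from the base axis. Payload 4.9 kg.
Tool frame: the origin (TCP) lies midway between the tips of the shut fingers; the grasp point (between the pads) lies 19 mm behind it; z points along the fingers, y is the line along which they close (so a half turn about z gives the same grasp; the last joint's range is limited). The gripper opens to 85 mm and grips with 20 to 120 N. Pads are 22 mm wide; open, the fingers measure 114 mm over their backs; the gripper's body (76 mm by 85 mm) begins 54 mm behind the grasp point. The pads swing forward as they close: fully open they stand 13 mm farther back than shut.
Start: joints at [1.184, 0.326, -0.193, 1.052, 0, 1.437], TCP at [0.138, 0.533, 0.231] pointing down, gripper open.
Joint ranges: [-2.65, 2.65], [-0.97, 1.79], [-1.3, 1.35], [-1.93, 2.1], [-1.47, 1.37], [-3.14, 3.14]. Speed limits (rad/s): [2.57, 2.57, 3.14, 3.14, 3.14, 3.14].

## Interface

Orientations are given as [roll, pitch, yaw] about the fixed x, y, z axes, in that order (R = Rz(yaw) Ry(pitch) Rx(roll)).
In Python, from bench import arm gives the robot as it stands. The module is installed in compiled form; this text tells all that it offers.
- The arm moves only by the tool move_arm, never from a script. Its argument "increments" is a list of rows, each an object with "fingers": the closure, from 0 (fully open) to 1 (shut); "slide": the shift along the world's x, y, z in cm, a list of three; "turn": the turn about the world's z in rad. A call has 1 to 5 rows; each row is the pose to reach, as a shift and turn from the pose commanded when the call began; what a row does not reach only later rows make up. A row lasts 1/8 s, in which the tool goes at most 62.5 mm and 10.7 degrees, less where a joint would pass 70% of its speed; a pose out of reach is approached as far as the arm can. A call with a gripper value outside its range is refused whole. The fingers move at their own pace and stop on an object; "grip_force" is the grip in N (left out, the last holds). Time passes only in rows, so rows that repeat a pose let the fingers close. It gives the time, the measured TCP pose, the force, the opening and the grip force at its end, in the units of the state.
- arm.sense(): the state, without advancing time (a new reading comes with each control period).
- arm.snapshot(name): name is "scene" or "top" or "wrist"; returns the picture (480x640x3 uint8, red, green, blue); there is no depth.
- arm.calibration(name): a dict with "fx", "fy", "cx", "cy" (pixels), "R" (3x3) and "t" (3): a world point X has camera coordinates R X + t; the wrist camera has in their place "tool_from_camera" (4x4, takes a point from camera to tool coordinates, whose origin is the TCP and whose axes are the flange's). Camera axes: x right, y down, z forward; pixel columns grow to the right and rows downward; lengths in m; the calibration is good to about 2 mm. A picture is of the moment at which its call begins: read the wrist's pose just before it. calibration takes no time and is no camera call.
- arm.hand_in(): hands the job in; it is judged then, once.
The state is a dict: "clock": time; "joint_positions": joint angles; "dq": joint speeds; "joint_efforts": joint torques, N m; "eef_pos": TCP position; "orientation": TCP orientation; "wrist_force": force on the tool from outside, world axes, zero at the start; "moment": the same for the moment, N m; "grip_width": opening from 0.0 (shut) to 1.0 (fully open); "gripper_force": force on a finger pad.
Only numpy, scipy, OpenCV 4.12 (cv2) and the standard library are available. Lean on these libraries where they do the work, as an engineer would, in place of code of your own. Each camera call takes 0.05 s, during which the arm holds its last target. There are 200 camera calls.

## Working session

There is one attempt and no reset: what is moved stays moved. The work goes in short steps, Python scripts to look and compute and a tool call to move; the robot and the scene stay as the last step left them, time stands still between calls to the robot, and variables do not carry over. Pictures are saved under pics/ and viewed, at most 10 in all, crops included, and the job is handed in when it is done.

Besides the shell and the picture viewer there is one more tool, called after "Emit:" as name([rows], argument=value, ...), one row to a line, values as JSON. move_arm: Moves the arm, as the interface text tells. Its arguments: {"type":"object","properties":{"increments":{"type":"array"},"grip_force":{"type":"number"}},"required":["increments"]}

```bash
mkdir -p pics
cat > h.py <<'E'
import numpy as np, cv2
from bench import arm
from scipy.spatial.transform import Rotation as Ro
def cam(n, st=None):
    c=arm.calibration(n); K=np.array([[c['fx'],0,c['cx']],[0,c['fy'],c['cy']],[0,0,1]])
    if n=='wrist':
        T=np.eye(4);T[:3,:3]=Ro.from_euler('xyz',st['orientation']).as_matrix();T[:3,3]=st['eef_pos']
        M=np.linalg.inv(T@np.array(c['tool_from_camera'])); return K,M[:3,:3],M[:3,3]
    return K,np.array(c['R']),np.array(c['t'])
def ray(C,u,v):
    K,R,t=C; d=R.T@np.linalg.inv(K)@[u,v,1]; return -R.T@t,d
def plane(C,u,v,z):
    o,d=ray(C,u,v); return o+d*(z-o[2])/d[2]
def proj(C,X):
    K,R,t=C; p=K@(R@np.array(X)+t); return p[:2]/p[2]
def snap(n,f):
    im=arm.snapshot(n); cv2.imwrite('pics/'+f,im[:,:,::-1]); return im
E
python3 - <<'E'
from h import *
s=arm.sense();print(s)
for n in('scene','top','wrist'):
    snap(n,n+'0.png'); C=cam(n,s);print(n,C[0][0],C[0][:2,2],-C[1].T@C[2])
E
```

```text
{'clock': 0.0, 'joint_positions': array([ 1.18382733e+00,  3.26957686e-01, -1.93584077e-01,  1.05199387e+00,
       -3.25531345e-06,  1.43660336e+00]), 'dq': array([-1.86635310e-03,  8.92575592e-04,  8.87627195e-06,  2.64196831e-04,
       -6.30998823e-04,  1.26677375e-03]), 'joint_efforts': array([ 2.86206850e-04, -4.43405986e+01,  2.62437952e+01,  1.56797975e-02,
       -1.21260655e-04,  1.56584923e-05]), 'eef_pos': array([0.13731616, 0.53198337, 0.23049424]), 'orientation': array([-3.13986855e+00, -2.29477080e-04,  2.88881643e+00]), 'wrist_force': array([-0.09065777,  0.04058659,  0.02648565]), 'moment': array([ 0.01139666,  0.0262484 , -0.02472888]), 'gripper_force': 0.0, 'grip_width': 1.002927362945676}
scene [486.15730461   0.         320.87420947] [320.87420947 241.67601298] [ 0.03022842 -0.48307471  0.61803807]
top [612.78992802   0.         315.20509841] [315.20509841 246.51484763] [ 0.15785127 -0.11644762  1.0046945 ]
wrist [363.984994     0.         324.69823219] [324.69823219 236.73210914] [0.07488362 0.54751435 0.37258483]
```

View pics/scene0.png

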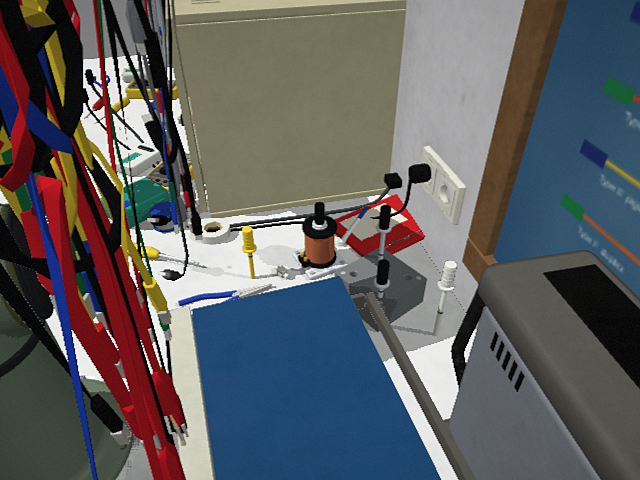

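View pics/top0.png

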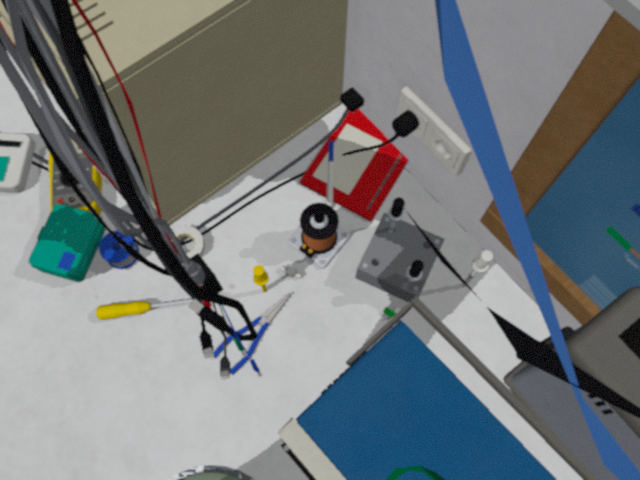

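The scene view shows the coil at (319,240) with the short probe's handle at (319,212). The rack is at (390,290), with the spare handle at (383,272) and the long handle at (385,217). In the top view the coil's top is at (319,218), the rack at (400,257), the spare handle at (416,269) and the long handle at (398,207).

Run:
```python
from h import *
S=cam('scene');T=cam('top')
for nm,C,u,v,z in [('coil short top s',S,320,205,.134),('coil short t',T,319,209,.134),('spare s',S,383,262,.124),('spare t',T,417,264,.124),('long s',S,385,207,.164),('long t',T,398,202,.164),('yellow t',T,260,270,.1),('white t',T,485,257,.1),('blue far L s',S,190,305,0.05),('blue far R s',S,345,280,.05),('blue TL t',T,400,320,.05),('blue BL t',T,290,430,.05),('tape t',T,187,240,.019),('rack corners',T,358,287,.055),('',T,443,253,.055),('',T,385,212,.055),('',T,408,299,.055)]:
    print(nm,plane(C,u,v,z).round(3))
a=cv2.imread('pics/top0.png')[170:320,270:470];b=cv2.imread('pics/scene0.png')[180:330,270:470]
cv2.imwrite('pics/c0.png',np.vstack([cv2.resize(a,None,fx=2,fy=2,interpolation=2),cv2.resize(b,None,fx=2,fy=2,interpolation=2)]) if 0 else np.hstack([cv2.resize(x,(400,300),interpolation=2) for x in(a,b)]))
```

```text
coil short top s [0.514 0.016 0.134]
coil short t [0.513 0.018 0.134]
spare s [ 0.487 -0.151  0.124]
spare t [ 0.485 -0.151  0.124]
long s [ 0.555 -0.093  0.164]
long t [ 0.554 -0.093  0.164]
yellow t [0.398 0.072 0.1  ]
white t [ 0.543 -0.248  0.1  ]
blue far L s [0.256 0.048 0.05 ]
blue far R s [ 0.474 -0.086  0.05 ]
blue TL t [ 0.414 -0.158  0.05 ]
blue BL t [ 0.196 -0.057  0.05 ]
tape t [0.425 0.227 0.019]
rack corners [ 0.44  -0.077  0.055]
 [ 0.544 -0.188  0.055]
 [ 0.58  -0.076  0.055]
 [ 0.449 -0.159  0.055]
```

View pics/c0.png

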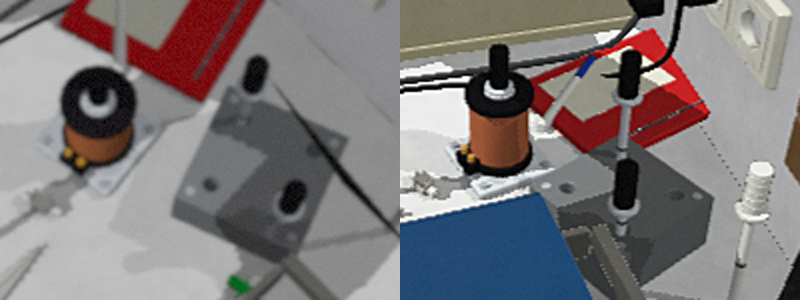

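View pics/wrist0.png

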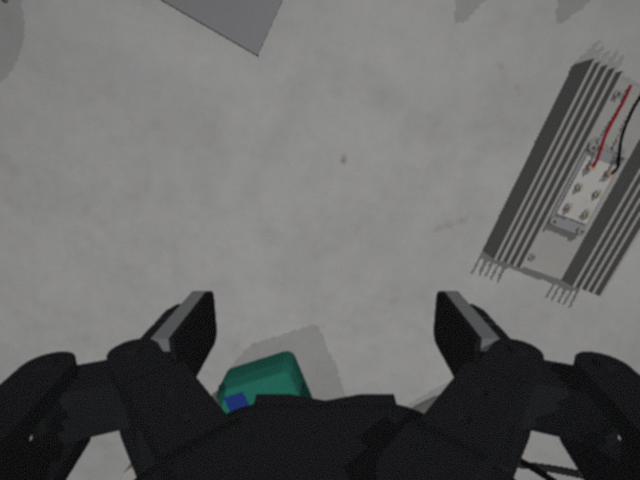

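The crops give, in full-picture pixels: top view, free short hole (375,262), coil top (319,219), spare handle (416,266). In the wrist view only clutter is below the gripper. Next I check the height of the blue slab and of the cable bundles along my path.

Run:
```python
from h import *
S=cam('scene');T=cam('top')
def tri(a,b):
    o1,d1=ray(S,*a);o2,d2=ray(T,*b);k=np.linalg.lstsq(np.c_[d1,-d2],o2-o1,rcond=None)[0]
    p,q=o1+d1*k[0],o2+d2*k[1];return ((p+q)/2).round(3),np.linalg.norm(p-q).round(3)
print('blueR',tri((345,280),(400,320)),'blueL',tri((193,307),(290,430)))
print('plug1',tri((195,230),(207,345)),tri((195,230),(205,290)),tri((172,272),(207,345)), tri((172,272),(250,335)),tri((195,230),(250,335)))
print('blackplug scene',tri((105,415),(207,345)),tri((420,173),(405,122)),tri((392,180),(351,99)))
print('pliers',tri((268,290),(290,295)))
for p in [(207,345),(200,290),(250,335)]:
  o,d=ray(T,*p)
  for z in(.0,.1,.2,.3,.4,.5): 
    X=o+d*(z-o[2])/d[2];print(p,X.round(3),proj(S,X).round())
print('rack holes',plane(T,375,262,.055), 'spare',plane(T,416,270,.1))
a=cv2.imread('pics/top0.png')[0:400,0:300];b=cv2.imread('pics/scene0.png')[80:480,0:300]
cv2.imwrite('pics/c1.png',np.hstack([cv2.resize(x,(400,533),interpolation=2) for x in(a,b)]))
```

```text
blueR (array([ 0.39 , -0.156,  0.153]), np.float64(0.009)) blueL (array([ 0.2  , -0.068,  0.172]), np.float64(0.019))
plug1 (array([0.276, 0.073, 0.171]), np.float64(0.049)) (array([0.335, 0.136, 0.11 ]), np.float64(0.002)) (array([0.265, 0.106, 0.078]), np.float64(0.0)) (array([0.27 , 0.049, 0.126]), np.float64(0.052)) (array([0.283, 0.029, 0.197]), np.float64(0.002))
blackplug scene (array([ 0.191,  0.157, -0.181]), np.float64(0.206)) (array([ 0.695, -0.06 ,  0.154]), np.float64(0.001)) (array([0.766, 0.052, 0.058]), np.float64(0.0))
pliers (array([ 0.4  ,  0.029, -0.002]), np.float64(0.005))
(207, 345) [0.274 0.124 0.   ] [180. 297.]
(207, 345) [0.262 0.1   0.1  ] [170. 264.]
(207, 345) [0.251 0.077 0.2  ] [158. 224.]
(207, 345) [0.239 0.053 0.3  ] [142. 172.]
(207, 345) [0.228 0.029 0.4  ] [122. 105.]
(207, 345) [0.216 0.005 0.5  ] [94. 12.]
(200, 290) [0.355 0.175 0.   ] [203. 262.]
(200, 290) [0.336 0.146 0.1  ] [194. 232.]
(200, 290) [0.316 0.117 0.2  ] [182. 195.]
(200, 290) [0.296 0.088 0.3  ] [168. 147.]
(200, 290) [0.277 0.059 0.4  ] [149.  85.]
(200, 290) [0.257 0.03  0.5  ] [123.  -1.]
(250, 335) [0.314 0.065 0.   ] [218. 303.]
(250, 335) [0.299 0.047 0.1  ] [208. 270.]
(250, 335) [0.283 0.029 0.2  ] [196. 228.]
(250, 335) [0.268 0.011 0.3  ] [180. 176.]
(250, 335) [ 0.252 -0.007  0.4  ] [159. 108.]
(250, 335) [ 0.236 -0.025  0.5  ] [131.  14.]
rack holes [ 0.4896382  -0.08905529  0.055     ] spare [ 0.48411283 -0.15393     0.1       ]
```

View pics/c1.png

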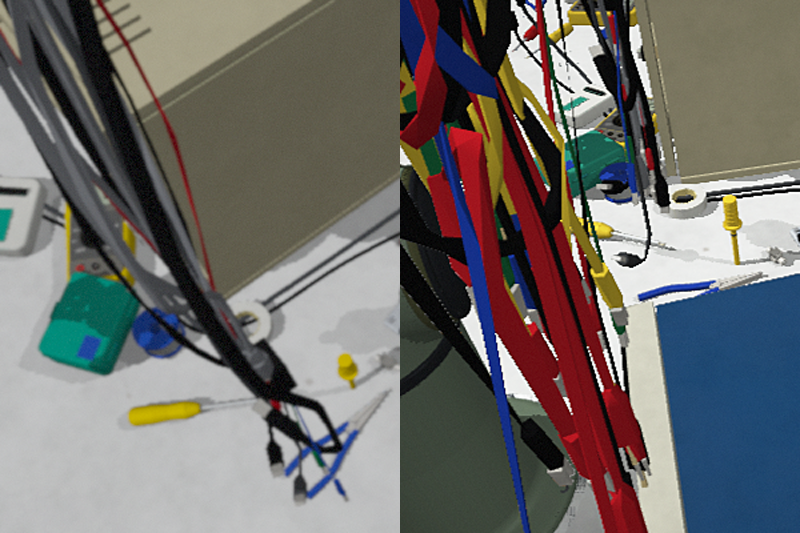

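Run:
```python
from h import *
S=cam('scene');T=cam('top')
for xy in [(.335,.136),(.283,.029),(.265,.1),(.32,.16),(.3,.1)]:
  for z in (.1,.2,.3,.4,.5,.6): print(xy,z,'top',proj(T,[*xy,z]).round(),'scene',proj(S,[*xy,z]).round())
o,d=ray(T,130,150)
for z in (.2,.3,.4,.5,.6,.7,.8): X=o+d*(z-o[2])/d[2];print(X.round(3),proj(S,X).round())
```

```text
(0.335, 0.136) 0.1 top [206. 293.] scene [196. 234.]
(0.335, 0.136) 0.2 top [193. 273.] scene [186. 185.]
(0.335, 0.136) 0.3 top [177. 248.] scene [174. 127.]
(0.335, 0.136) 0.4 top [157. 216.] scene [160.  57.]
(0.335, 0.136) 0.5 top [130. 174.] scene [142. -27.]
(0.335, 0.136) 0.6 top [ 92. 114.] scene [ 120. -132.]
(0.283, 0.029) 0.1 top [257. 349.] scene [206. 280.]
(0.283, 0.029) 0.2 top [250. 335.] scene [196. 228.]
(0.283, 0.029) 0.3 top [241. 317.] scene [183. 166.]
(0.283, 0.029) 0.4 top [229. 294.] scene [167.  91.]
(0.283, 0.029) 0.5 top [213. 263.] scene [147.  -5.]
(0.283, 0.029) 0.6 top [191. 219.] scene [ 122. -128.]
(0.265, 0.1) 0.1 top [208. 343.] scene [172. 263.]
(0.265, 0.1) 0.2 top [195. 329.] scene [158. 213.]
(0.265, 0.1) 0.3 top [179. 310.] scene [142. 152.]
(0.265, 0.1) 0.4 top [159. 287.] scene [123.  78.]
(0.265, 0.1) 0.5 top [131. 254.] scene [ 99. -13.]
(0.265, 0.1) 0.6 top [ 91. 208.] scene [  69. -129.]
(0.32, 0.16) 0.1 top [187. 296.] scene [181. 232.]
(0.32, 0.16) 0.2 top [172. 277.] scene [170. 183.]
(0.32, 0.16) 0.3 top [154. 252.] scene [156. 125.]
(0.32, 0.16) 0.4 top [131. 221.] scene [140.  56.]
(0.32, 0.16) 0.5 top [ 99. 179.] scene [121. -28.]
(0.32, 0.16) 0.6 top [ 55. 121.] scene [  97. -132.]
(0.3, 0.1) 0.1 top [218. 322.] scene [190. 253.]
(0.3, 0.1) 0.2 top [206. 305.] scene [179. 203.]
(0.3, 0.1) 0.3 top [192. 284.] scene [166. 143.]
(0.3, 0.1) 0.4 top [173. 256.] scene [149.  71.]
(0.3, 0.1) 0.5 top [148. 220.] scene [129. -18.]
(0.3, 0.1) 0.6 top [113. 168.] scene [ 104. -131.]
[0.476 0.304 0.2  ] [202. 124.]
[0.436 0.252 0.3  ] [190.  87.]
[0.397 0.2   0.4  ] [175.  37.]
[0.357 0.147 0.5  ] [154. -31.]
[0.318 0.095 0.6  ] [ 123. -131.]
[0.278 0.043 0.7  ] [  74. -291.]
[ 0.239 -0.009  0.8  ] [ -19. -591.]
```

The black bundle really hangs at about (0.335, 0.14), down to z≈0.1, and the blue slab is about 0.16 m high near (0.39,-0.16). I'll retract to a radius of about 0.29 and pass inside both the cabinet and the bundle.

Emit:
move_arm([
  {"fingers": 0, "slide": [-1.2, -5, 2], "turn": 0},
  {"fingers": 0, "slide": [-2.5, -10, 4], "turn": 0.05},
  {"fingers": 0, "slide": [-3.7, -15, 6], "turn": 0.1},
  {"fingers": 0, "slide": [-5, -20, 8], "turn": 0.15},
  {"fingers": 0, "slide": [-6, -24, 10], "turn": 0.18},
], grip_force=30)

```text
clock: 0.78
eef_pos: [0.0768, 0.2905, 0.3316]
orientation: [-3.141, -0.0, 3.07]
wrist_force: [0.6, 0.6, 0.2]
grip_width: 1.0
gripper_force: 0.0
```

Emit:
move_arm([
  {"fingers": 0.5, "slide": [4.8, -4.5, 0], "turn": 0},
  {"fingers": 0.5, "slide": [9.6, -7.6, 0], "turn": 0},
  {"fingers": 0.5, "slide": [13.7, -11.7, 0], "turn": 0},
])

```text
clock: 1.15
eef_pos: [0.2158, 0.1745, 0.3316]
orientation: [3.141, 0.002, 3.07]
wrist_force: [0.9, 0.3, -0.4]
grip_width: 0.501
gripper_force: 0.0
```

Run:
```python
from h import *
s=arm.sense();print(s['eef_pos'],s['wrist_force'],s['joint_positions'])
a=snap('scene','s1.png');b=snap('top','t1.png')
cv2.imwrite('pics/c2.png',np.hstack([cv2.resize(x,(400,300),interpolation=3)[:,:,::-1] for x in(a,b)]))
```

```text
[0.21577348 0.17448114 0.3315713 ] [ 0.94284413  0.2627596  -0.41272664] [ 4.11377425e-01 -2.65695663e-01 -5.52251171e-01  1.28223816e+00
  1.40018216e-04  4.82821639e-01]
```

View pics/c2.png

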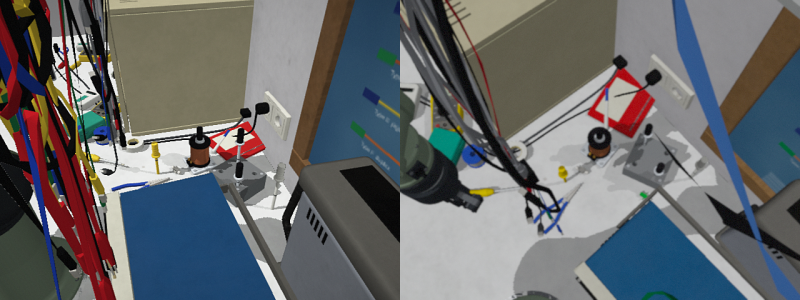

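The left half shows the arm only at the lower left, with everything on the bench unmoved. The right half shows the gripper at (455,190), just left of the hanging bundle (430–540, 0–190). I'll pass inside it and watch the force.

Emit:
move_arm([
  {"fingers": 0.5, "slide": [1.5, -2.5, 0], "turn": 0},
  {"fingers": 0.5, "slide": [2.9, -5, 0], "turn": 0},
  {"fingers": 0.5, "slide": [3.8, -7.5, 0], "turn": 0},
])

```text
clock: 1.62
eef_pos: [0.2526, 0.1001, 0.3312]
orientation: [3.141, -0.0, 3.069]
wrist_force: [0.2, -0.5, 0.6]
grip_width: 0.498
gripper_force: 0.0
```

Emit:
move_arm([
  {"fingers": 0.5, "slide": [1, -4, 0], "turn": 0},
  {"fingers": 0.5, "slide": [2, -8, 0], "turn": 0},
  {"fingers": 0.5, "slide": [3, -12, 0], "turn": 0},
  {"fingers": 0.5, "slide": [8, -11.5, 0], "turn": 0},
  {"fingers": 0.5, "slide": [13, -11, 0], "turn": 0},
])

```text
clock: 2.25
eef_pos: [0.3837, -0.0099, 0.3314]
orientation: [-3.142, 0.001, 3.066]
wrist_force: [0.3, -0.2, 0.1]
grip_width: 0.5
gripper_force: 0.0
```

Emit:
move_arm([
  {"fingers": 0.5, "slide": [5, -1.5, 0], "turn": 0},
  {"fingers": 0.5, "slide": [9, -3, 0], "turn": 0},
  {"fingers": 0.5, "slide": [9, -3, 0], "turn": 0},
])

```text
clock: 2.62
eef_pos: [0.4744, -0.0393, 0.3299]
orientation: [3.141, -0.002, 3.069]
wrist_force: [-0.7, -0.1, 0.4]
grip_width: 0.502
gripper_force: 0.0
```

Run:
```python
from h import *
s=arm.sense();print(s['eef_pos'],s['wrist_force'])
snap('wrist','w1.png');C=cam('wrist',s)
for X in [(.513,.017,.134),(.486,-.151,.124),(.555,-.093,.164),(.49,-.089,.055)]:print(proj(C,X).round())
```

```text
[ 0.47435453 -0.03932664  0.32990294] [-0.67095671 -0.06145606  0.39300866]
[387. 246.]
[213. 228.]
[274. 307.]
[284. 214.]
```

View pics/w1.png

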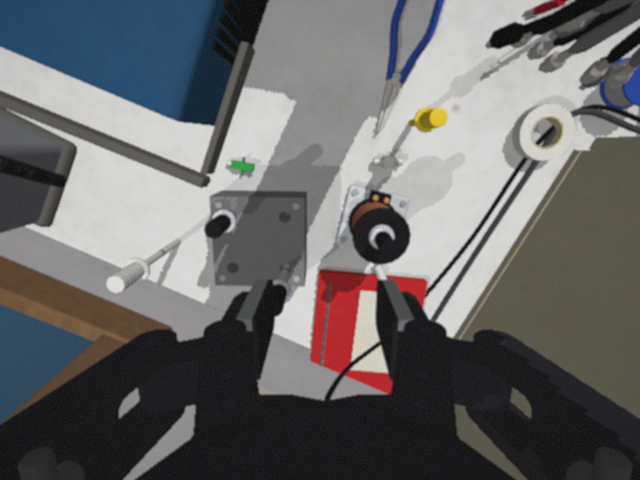

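The wrist view shows the coil's flange at (381,235) with the probe handle at (385,240), the rack's free hole at (284,217), the spare at (220,224) and the long probe at (275,300). All agree with my estimates to within a few pixels. Now for sharper measurements.

```bash
cat > m.py <<'E'
from h import *
def dark(im,c,r,th=60,mode='big'):
    g=cv2.cvtColor(im,cv2.COLOR_RGB2GRAY); m=(g<th).astype(np.uint8)
    x,y=map(int,c); k=np.zeros_like(m); k[y-r:y+r,x-r:x+r]=1
    cs,_=cv2.findContours(m*k,cv2.RETR_EXTERNAL,cv2.CHAIN_APPROX_NONE)
    c=max(cs,key=cv2.contourArea); return c
E
python3 - <<'E'
from m import *
s=dict(eef_pos=[.47435,-.03933,.3299],orientation=[3.141,-.002,3.069])
C=cam('wrist',s);im=cv2.imread('pics/w1.png')[:,:,::-1].copy()
c=dark(im,(381,235),38,55);(e,a,th)=cv2.fitEllipse(cv2.convexHull(c));print('coil w',e,a,plane(C,*e,.09))
for nm,p,n in[('free',(284,217),9),('empty long',(232,268),9)]:
    g=cv2.cvtColor(im,cv2.COLOR_RGB2GRAY)[p[1]-n:p[1]+n+1,p[0]-n:p[0]+n+1].astype(float)
    w=np.clip(np.median(g)-12-g,0,None);yy,xx=np.mgrid[-n:n+1,-n:n+1];u=p[0]+(w*xx).sum()/w.sum();v=p[1]+(w*yy).sum()/w.sum()
    print(nm,u,v,g.min(),np.median(g),plane(C,u,v,.055))
print('corners',[plane(C,u,v,.055).round(4)[:2] for u,v in[(213,194),(305,192),(307,283),(215,286)]])
T=cam('top');t=cv2.imread('pics/top0.png')[:,:,::-1].copy()
S=cam('scene');sc=cv2.imread('pics/scene0.png')[:,:,::-1].copy()
for nm,K,i,p in[('t',T,t,(319,218)),('s',S,sc,(319,225))]:
    c=dark(i,p,25,70);e,a,_=cv2.fitEllipse(cv2.convexHull(c));print('coil',nm,e,a,plane(K,*e,.09))
def big(i,f):return cv2.resize(i,(400,300),interpolation=2)
cv2.imwrite('pics/c3.png',np.hstack([big(im[175:295,200:360],1),big(im[175:295,300:460],1)])[:,:,::-1])
E
```

```text
coil w (378.0765686035156, 230.5330047607422) (56.89253616333008, 66.91141510009766) [0.50863431 0.01499183 0.09      ]
free 284.04226618705036 216.9226618705036 52.0 84.0 [ 0.49324263 -0.08939009  0.055     ]
empty long 232.2833078101072 267.3660030627871 52.0 86.0 [ 0.55075066 -0.15832328  0.055     ]
corners [array([ 0.4605, -0.1681]), array([ 0.466 , -0.0624]), array([ 0.5776, -0.0697]), array([ 0.5733, -0.1829])]
coil t (318.98614501953125, 227.29269409179688) (38.821990966796875, 50.21910858154297) [0.50109274 0.01322568 0.09      ]
coil s (321.1669921875, 224.33287048339844) (47.336570739746094, 52.9713249206543) [0.51744139 0.01591704 0.09      ]
```

View pics/c3.png

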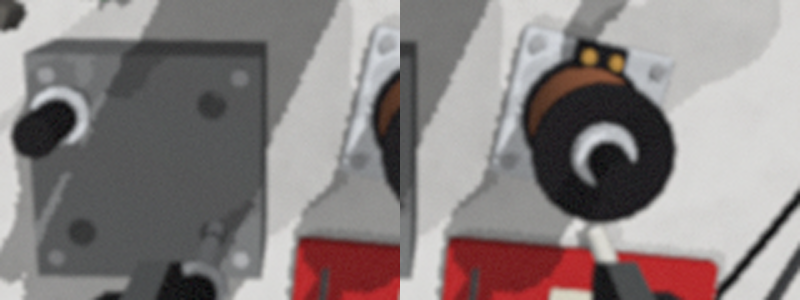

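Crop readings: coil flange circle centre at pixel (381,235), short handle top at (382.5,238), free hole at (284.8,217), empty long hole at (232.8,267.8).

Run:
```python
from m import *
s=dict(eef_pos=[.47435,-.03933,.3299],orientation=[3.141,-.002,3.069])
C=cam('wrist',s)
for u,v,z in[(381,235,.09),(382.5,238,.134),(284.8,217,.055),(232.8,267.8,.055)]:print(plane(C,u,v,z).round(4))
```

```text
[0.5139 0.018  0.09  ]
[0.505  0.0131 0.134 ]
[ 0.4934 -0.0885  0.055 ]
[ 0.5513 -0.1578  0.055 ]
```

Emit:
move_arm([
  {"fingers": 0.3, "slide": [2, 2.8, -4], "turn": 0},
  {"fingers": 0.3, "slide": [3.9, 5.6, -9], "turn": 0},
  {"fingers": 0.3, "slide": [3.9, 5.6, -13], "turn": 0},
  {"fingers": 0.3, "slide": [3.9, 5.6, -13], "turn": 0},
])

```text
clock: 3.18
eef_pos: [0.5079, 0.0179, 0.199]
orientation: [3.141, -0.007, 3.07]
wrist_force: [0.2, 0.1, 1.0]
grip_width: 0.701
gripper_force: 0.0
```

Run:
```python
from m import *
s=arm.sense();print(s['eef_pos'],s['orientation'])
im=snap('wrist','w2.png');C=cam('wrist',s)
for X in [(.5135,.0175,.134),(.5135,.0175,.09)]:print(proj(C,X))
# flange edge (bright ring) / handle: row profile
```

```text
[0.50790278 0.01794566 0.1990258 ] [ 3.14124257 -0.00697211  3.07027659]
[326.41342285 261.21855985]
[326.14166282 241.76856502]
```

View pics/w2.png

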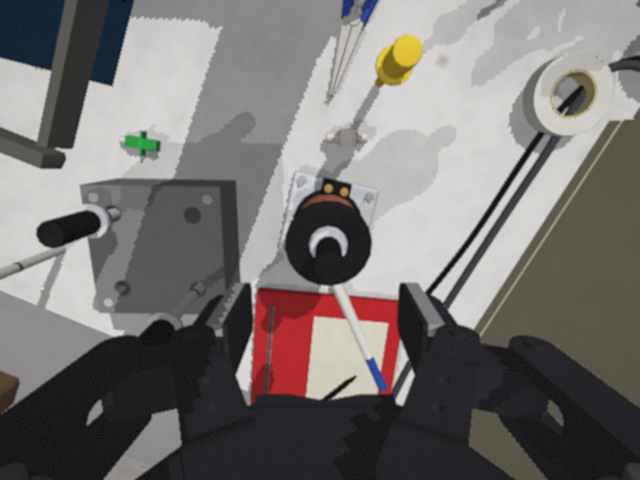

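The wrist view shows the coil flange centred at (328.5,242) and the short handle at (329,250), between the fingers. I predicted (326,242), so it is about 1.5 mm further +y. Next I descend and grip.

Emit:
move_arm([
  {"fingers": 0.3, "slide": [0.1, 0.1, -3], "turn": 0},
  {"fingers": 0.3, "slide": [0.1, 0.1, -6], "turn": 0},
  {"fingers": 0.3, "slide": [0.1, 0.1, -9], "turn": 0},
  {"fingers": 0.3, "slide": [0.1, 0.1, -10.1], "turn": 0},
  {"fingers": 0.3, "slide": [0.1, 0.1, -10.1], "turn": 0},
])

```text
clock: 3.85
eef_pos: [0.5131, 0.0174, 0.1015]
orientation: [-3.142, 0.001, 3.068]
wrist_force: [-0.2, 1.1, 0.4]
grip_width: 0.701
gripper_force: 0.0
```

Emit:
move_arm([
  {"fingers": 0.8, "slide": [0, 0, 0], "turn": 0},
  {"fingers": 1, "slide": [0, 0, 0], "turn": 0},
  {"fingers": 1, "slide": [0, 0, 0], "turn": 0},
  {"fingers": 1, "slide": [0, 0, 0], "turn": 0},
], grip_force=30)

```text
clock: 4.35
eef_pos: [0.5133, 0.0175, 0.1013]
orientation: [-3.142, 0.002, 3.069]
wrist_force: [-1.2, -0.4, 6.5]
grip_width: 0.199
gripper_force: 29.1
```

Emit:
move_arm([
  {"fingers": 1, "slide": [0, 0, 1], "turn": 0},
  {"fingers": 1, "slide": [0, 0, 3.5], "turn": 0},
  {"fingers": 1, "slide": [0, 0, 7], "turn": 0},
  {"fingers": 1, "slide": [0, 0, 11], "turn": 0},
  {"fingers": 1, "slide": [0, 0, 12], "turn": 0},
])

```text
clock: 4.97
eef_pos: [0.514, 0.0174, 0.2233]
orientation: [-3.141, 0.005, 3.069]
wrist_force: [0.7, 0.2, -1.0]
grip_width: 0.201
gripper_force: 29.3
```

Run:
```python
from m import *
s=arm.sense();p=np.array(s['eef_pos']);print(p,s['grip_width'],s['gripper_force'],s['wrist_force'])
# bore + held probe
im=snap('wrist','w3.png');C=cam('wrist',s)
t=snap('top','t3.png');sc=snap('scene','s3.png')
for n in('scene','top'):
    K=cam(n)
    print(n,'tip',proj(K,p-[0,0,.081]).round(),'flange',proj(K,p-[0,0,.011]).round(),'mouth',proj(K,[.5135,.0185,.09]).round())
print('wrist: tip',proj(C,p-[0,0,.081]),'mouth',proj(C,[.5135,.0185,.09]))
# crops mosaic
f=lambda i,x,y,w,h:cv2.resize(i[y:y+h,x:x+w],(400,300),interpolation=2)
m=np.vstack([np.hstack([f(im,230,180,200,150),f(sc,250,110,160,120)]),np.hstack([f(t,250,130,160,120),f(t,330,190,120,90)])])
cv2.imwrite('pics/c4.png',m[:,:,::-1])
```

```text
[0.51403372 0.0173675  0.22327457] 0.20098198760778185 29.281089305877686 [ 0.70615518  0.1898121  -0.99557233]
scene tip [319. 201.] flange [319. 165.] mouth [319. 225.]
top tip [319. 206.] flange [320. 187.] mouth [319. 220.]
wrist: tip [326.45288715 243.51507727] mouth [327.59299458 223.82507223]
```

```bash
cat > circ.py <<'E'
from m import *
from scipy.optimize import least_squares
def circ(im,c0,r0,a0=-200,a1=20,th=60):
    """edge where dark->bright going outward from c0 along rays; robust circle fit (angles in deg, image)"""
    g=cv2.GaussianBlur(cv2.cvtColor(im,cv2.COLOR_RGB2GRAY),(3,3),0).astype(float);P=[]
    for a in np.radians(np.arange(a0,a1,4)):
        r=np.arange(.75*r0,1.3*r0,.25);x=c0[0]+r*np.cos(a);y=c0[1]+r*np.sin(a)
        v=cv2.remap(g.astype(np.float32),x.astype(np.float32)[None],y.astype(np.float32)[None],1)[0]
        k=np.nonzero((v[1:]>=th)&(v[:-1]<th))[0]
        if len(k):P.append((x[k[0]],y[k[0]]))
    P=np.array(P);f=lambda q:np.hypot(*(P-q[:2]).T)-q[2]
    s=least_squares(f,[*c0,r0],loss='soft_l1',f_scale=1.);return s.x,len(P),np.median(abs(f(s.x)))
E
python3 - <<'E'
from circ import *
s=dict(eef_pos=[.51403,.01737,.22327],orientation=[-3.141,.005,3.069]);C=cam('wrist',s)
im=cv2.imread('pics/w3.png')[:,:,::-1].copy()
q=circ(im,(327.6,223.8),42);print(q,plane(C,q[0][0],q[0][1],.09))
im2=cv2.imread('pics/w2.png')[:,:,::-1].copy();C2=cam('wrist',dict(eef_pos=[.5079,.01795,.19903],orientation=[3.14124,-.00697,3.07028]))
q=circ(im2,(328.5,242),42);print(q,plane(C2,q[0][0],q[0][1],.09))
im1=cv2.imread('pics/w1.png')[:,:,::-1].copy();C1=cam('wrist',dict(eef_pos=[.47435,-.03933,.3299],orientation=[3.141,-.002,3.069]))
q=circ(im1,(381,235),28);print(q,plane(C1,q[0][0],q[0][1],.09))
g=cv2.cvtColor(im,cv2.COLOR_RGB2GRAY)
print(g[206:262:3,300:356:3])
sc0=cv2.imread('pics/s1.png');sc=cv2.imread('pics/s3.png')
d=cv2.absdiff(sc0,sc).max(2)>25
for v in range(166,216,3):
    x=np.nonzero(d[v,300:345])[0]+300;print(v,x.min() if len(x) else 0,x.max() if len(x) else 0,len(x))
E
```

```text
(array([327.66722899, 224.25878723,  38.55718039]), 55, np.float64(0.5040209061010046)) [0.51389129 0.01848155 0.09      ]
(array([327.59533816, 242.2426941 ,  41.91540348]), 55, np.float64(0.5021618959459602)) [0.51392377 0.01851969 0.09      ]
(array([379.93167954, 235.44674582,  28.0918482 ]), 54, np.float64(0.41167491514756627)) [0.51427192 0.01680491 0.09      ]
[[ 36  34  34  34  29  37  37  38  32  32  34  33  33  36  26  34  33  34
   34]
 [ 35  28  34  33  32  35  31  44  87 123 108  90  41  35  37  32  34  31
   31]
 [ 33  38  31  33  28  34 119 199 221 225 227 227 197  77  29  34  33  33
   33]
 [ 34  35  33  31  33 129 219 215 211 199 206 214 222 211  88  31  31  34
   34]
 [ 35  36  36  33 103 216 212 167 104 103 102 120 197 218 205  50  30  35
   36]
 [ 25  35  37  28 171 215 163  94  96  94  97  93 102 201 218 107  33  38
   39]
 [ 35  37  36  45 206 219 113  94  95  96  96  93  88 165 214 155  32  39
   33]
 [ 35  36  32  54 220 215 115  96  95  97  96  95  94 141 218 159  33  36
   33]
 [ 35  33  34  37 204 218 155 130 102  97  96  95  92 163 213 137  31  31
   37]
 
[... 352 characters left out ...]
 112 155 165 109  43  32  31  35  32  38  37
   32]
 [ 35  33  33  39  33  31  64 130 155 166 151  32  31  31  37  31  35  36
   35]
 [ 34  30  31  37  35  33  69 129 155 165 155  36  36  33  35  33  33  35
   30]
 [119  39  35  29  34  35  77 131 159 167 155  44  35  36  34  38  36  29
   92]
 [155 139  60  32  30  31  82 134 158 165 157  43  33  37  36  31  47 140
  220]
 [155 156 150  99  55  29  86 134 160 167 161  49  32  27  31  93 184 223
  222]]
166 312 328 17
169 315 325 11
172 317 321 5
175 317 321 4
178 317 321 5
181 318 321 4
184 318 321 4
187 318 321 4
190 318 321 4
193 318 321 4
196 318 321 4
199 318 321 4
202 315 322 8
205 314 324 11
208 314 324 11
211 314 324 11
214 316 323 8
```

The old pictures show the bore clearly and put the mouth at about (0.514, 0.0185). The probe hangs straight below the TCP. Now I go over the free hole.

Emit:
move_arm([
  {"fingers": 1, "slide": [-0.7, -3.5, 0], "turn": 0},
  {"fingers": 1, "slide": [-1.4, -7, 0], "turn": 0},
  {"fingers": 1, "slide": [-2.1, -10.5, -2], "turn": 0},
  {"fingers": 1, "slide": [-2.1, -10.5, -4], "turn": 0},
  {"fingers": 1, "slide": [-2.1, -10.5, -4], "turn": 0},
])

```text
clock: 5.75
eef_pos: [0.4891, -0.0871, 0.1775]
orientation: [3.14, -0.006, 3.068]
wrist_force: [-0.5, -0.4, -0.0]
grip_width: 0.203
gripper_force: 29.4
```

```bash
cat >> circ.py <<'E'
def blob(im,p,n,d=12):
    g=cv2.cvtColor(im,cv2.COLOR_RGB2GRAY)
    for _ in range(4):
        x,y=map(int,np.round(p));s=g[y-n:y+n+1,x-n:x+n+1].astype(float)
        w=np.clip(np.median(s)-d-s,0,None);yy,xx=np.mgrid[-n:n+1,-n:n+1];p=(x+(w*xx).sum()/w.sum(),y+(w*yy).sum()/w.sum())
    return p
E
python3 - <<'E'
from circ import *
for f,e,o in[('w2',[.5079,.01795,.19903],[3.14124,-.00697,3.07028]),('w3',[.51403,.01737,.22327],[-3.141,.005,3.069])]:
    im=cv2.imread(f'pics/{f}.png')[:,:,::-1].copy();C=cam('wrist',dict(eef_pos=e,orientation=o))
    for X in[(.493,-.0885,.055),(.551,-.158,.055)]:
        u=blob(im,proj(C,X),10);print(f,u,plane(C,*u,.055))
s=arm.sense();p=np.array(s['eef_pos']);print(p,s['orientation'])
im=snap('wrist','w4.png');C=cam('wrist',s);h=proj(C,[.4935,-.088,.055]);print('hole',h,'tip',proj(C,p-[0,0,.081]),'emptylong',proj(C,[.551,-.158,.055]))
u=blob(im,proj(C,[.551,-.158,.055]),10);print(plane(C,*u,.055))
g=cv2.cvtColor(im,cv2.COLOR_RGB2GRAY);x,y=h.astype(int);print(x-24,y-20);print(g[y-20:y+36:2,x-24:x+26:2])
E
```

```text
w2 (np.float64(191.57333333333332), np.float64(213.50285714285715)) [ 0.49199561 -0.08879513  0.055     ]
w2 (np.float64(124.07309149972929), np.float64(287.2853275582025)) [ 0.5506257 -0.1559728  0.055    ]
w3 (np.float64(201.01333333333332), np.float64(199.71238095238095)) [ 0.49264248 -0.08888676  0.055     ]
w3 (np.float64(137.33245958934032), np.float64(268.88204456094365)) [ 0.55101591 -0.15664714  0.055     ]
[ 0.48912978 -0.08710396  0.17750903] [ 3.13993382 -0.00601269  3.06778756]
hole [325.16296892 235.33151638] tip [326.21406294 244.80458377] emptylong [242.67795908 311.55854263]
[ 0.55121541 -0.15801499  0.055     ]
301 215
[[ 93  94  94  94  94  94  94  95  93  95  93  90  95  94  95  96  92  93
  102 122 130 127 117  97  94]
 [ 96  92  96  95  96  92  92  89  93  94  93  94  94  94  92  93  92  93
  115 130 130 126 129 106  95]
 [ 94  96  93  94  93  92  92  93  95  95  93  90  93  92  93  94  96  93
  119 131 129 128 129 105  93]
 [ 95  94  93  95  96  92  93  91  91  92  94  91  92  94  93  94  93  93
  113 129 130 130 125  98  96]
 [ 94  92  94  95  96  95  93  93  
[... 1785 characters left out ...]
96 108 106 105 106 104 101  98  90  94
   93  92  92  92  92  94  95]
 [ 92  91  95  92  94  93  93  93  95 107 107 106 103 103 100  97  92  94
   94  92  92  93  92  93  93]
 [ 94  96  96  94  94  94  94  93  97 105 105 107 103 100 102  98  92  95
   90  92  90  90  90  93  94]
 [ 91  94  93  93  93  91  94  94  98 109 106 106 105 101 102  99  93  92
   95  93  93  94  93  91  93]
 [ 95  93  95  94  95  93  94  92 100 108 105 104 101 102 102  97  94  93
   91  91  92  93  92  92  89]
 [ 93  93  95  94  96  94  91  95  98 106 104 103 102 102 101 100  94  91
   92  94  91  93  91  93  95]
 [ 93  92  95  92  93  94  96  96 102 103 106 114 112 107 105 101  98  96
   98  93  93  92  90  94  90]]
```

Emit:
move_arm([
  {"fingers": 1, "slide": [0, 0, 0], "turn": 0},
  {"fingers": 1, "slide": [0, 0, 0], "turn": 0},
])

```text
clock: 6.05
eef_pos: [0.4921, -0.0872, 0.1809]
orientation: [-3.141, 0.001, 3.07]
wrist_force: [0.6, -0.2, -0.5]
grip_width: 0.203
gripper_force: 29.4
```

```bash
cat >> circ.py <<'E'
def stem(a,b,C,p,zs,th=18):
    """difference image: horizontal centre of the stem at heights zs vs prediction at x,y of p"""
    d=cv2.absdiff(a,b).max(2)>th
    for z in zs:
        u,v=proj(C,[p[0],p[1],z]);r=int(round(v));k=np.nonzero(d[r,int(u)-14:int(u)+15])[0]+int(u)-14
        print('  z%.3f pred %.1f,%.1f'%(z,u,v),'seen',(k.min(),k.max(),len(k),k.mean().round(1)) if len(k) else None)
E
python3 - <<'E'
from circ import *
s=arm.sense();p=np.array(s['eef_pos']);print(p,s['orientation'])
im=snap('wrist','w5.png');C=cam('wrist',s);h=proj(C,[.4935,-.088,.055]);t=proj(C,p-[0,0,.081]);print('hole',h,blob(im,h,12),'tip',t)
g=cv2.cvtColor(im,cv2.COLOR_RGB2GRAY);x,y=t.astype(int);print(x-12,y-12);print(g[y-12:y+40:4,x-16:x+18:2])
for n,f in(('scene','s'),('top','t')):
    b=snap(n,f+'5.png')[:,:,::-1];a=cv2.imread(f'pics/{f}1.png');print(n);stem(a,b,cam(n),p,[p[2]-x for x in(.005,.015,.02,.03,.04,.05,.06,.07,.078,.084,.09)])
E
```

```text
[ 0.49206921 -0.08719228  0.18087642] [-3.14132244e+00  1.05650195e-03  3.06960451e+00]
hole [325.29920069 229.33621117] (np.float64(323.73217802284364), np.float64(229.41788105553368)) tip [326.46017956 243.94949737]
314 231
[[ 94  96  90  68  59  62  62  64  66  59  59  76  92  92  97  94  96]
 [ 95  93  92  88  77  67  61  62  59  67  80  93  94  94  92  92  96]
 [ 93  95  94  93  94  90  91  90  92  91  94  93  94  91  93  93  94]
 [ 93  93  93  94  92  93  98 101  98  96  91  95  94  93  95  92  93]
 [ 94  93  94  93  97 107 108 105 104 102  99  92  94  95  90  93  92]
 [ 93  95  92  93 100 107 104 105 106 104 103  93  91  93  94  94  94]
 [ 96  91  93  93 103 107 105 104 107 103 101  96  92  90  91  91  92]
 [ 94  93  93  96 103 108 101 107 102 104  98  93  91  94  91  93  91]
 [ 93  91  92  92 106 105 106 106 103 101 100  98  92  93  92  92  92]
 [ 92  94  93  96 103 104 101 103 104 103 101  94  90  92  93  91  92]
 [102 106 110 118 122 124 127 126 126 125 124 118 117 111 103  96  92]
 [130 131 128 131 132 128 129 130 129 129 127 123 127 127 127 124 111]
 [130 130 130 131 121 
[... 1124 characters left out ...]
, np.float64(380.1))
  z0.151 pred 379.9,239.6 seen (np.int64(365), np.int64(393), 25, np.float64(377.6))
  z0.141 pred 379.3,241.9 seen (np.int64(365), np.int64(393), 26, np.float64(378.0))
  z0.131 pred 378.7,244.2 seen (np.int64(364), np.int64(391), 21, np.float64(375.3))
  z0.121 pred 378.1,246.5 seen (np.int64(364), np.int64(392), 24, np.float64(376.6))
  z0.111 pred 377.5,248.7 seen (np.int64(363), np.int64(390), 18, np.float64(375.2))
  z0.103 pred 377.0,250.4 seen (np.int64(363), np.int64(391), 22, np.float64(376.4))
  z0.097 pred 376.7,251.7 seen (np.int64(362), np.int64(390), 22, np.float64(375.0))
  z0.091 pred 376.4,253.0 seen (np.int64(362), np.int64(390), 17, np.float64(376.1))
```

The probe sits about 3 mm +x and 1 mm −y of the TCP, so I correct by −2 mm in x and −0.6 mm in y and lower part way.

Emit:
move_arm([
  {"fingers": 1, "slide": [-0.2, -0.06, 0], "turn": 0},
  {"fingers": 1, "slide": [-0.2, -0.06, -1.5], "turn": 0},
  {"fingers": 1, "slide": [-0.2, -0.06, -3.2], "turn": 0},
  {"fingers": 1, "slide": [-0.2, -0.06, -3.5], "turn": 0},
  {"fingers": 1, "slide": [-0.2, -0.06, -3.5], "turn": 0},
])

```text
clock: 6.82
eef_pos: [0.4893, -0.088, 0.1449]
orientation: [3.141, -0.001, 3.069]
wrist_force: [0.5, -0.4, 0.5]
grip_width: 0.203
gripper_force: 29.4
```

Run:
```python
from circ import *
s=arm.sense();p=np.array(s['eef_pos']);print(p,s['orientation'])
im=snap('wrist','w6.png');C=cam('wrist',s);h=proj(C,[.4935,-.089,.055]);t=proj(C,p+[.003,-.001,-.081]);print('hole',h,'tip',t)
g=cv2.cvtColor(im,cv2.COLOR_RGB2GRAY);x,y=h.astype(int);print(x-16,y-14);print(g[y-14:y+20:2,x-16:x+18:2])
```

```text
[ 0.48927282 -0.08802755  0.14487541] [ 3.14139896e+00 -8.93766274e-04  3.06869412e+00]
hole [325.34271819 246.68010806] tip [325.17988568 248.78667548]
309 232
[[ 97  95  95  97  97  95  94  94  96  94  96  94  85  83  79  80  90]
 [ 96  95  96  96  96  98  95  97  94  95  95  95  84  82  82  79  81]
 [ 97  97  95  94  97  95  89  86  85  87  85  85  82  77  77  79  79]
 [ 94  93  93  96  91  79  70  68  72  72  67  70  79  83  81  80  85]
 [ 96  95  96  94  80  63  60  65  64  63  66  64  75  80  81  79  91]
 [ 95  95  95  88  64  62  64  71  73  70  64  63  63  85  87  88  95]
 [ 96  94  95  82  65  65  88 101 104  96  84  65  62  77  94  95  96]
 [ 92  96  94  78  64  85 106 104 108 107 102  74  62  79  95  95  95]
 [ 93  96  95  81  67  98 109 109 104 104 105  84  68  84  95  96  97]
 [ 95  94  95  89  73 102 110 108 105 106 104  84  67  87  96  94  96]
 [ 94  93  96  93  84 106 110 108 107 105 103  91  82  92  95  95  94]
 [ 95  93  94  93  93 108 110 106 107 105 105  95  92  96  95  97  95]
 [ 94  93  95  94  96 108 107 107 107 104 105  98  91  93  95  95  95]
 [ 94  95  94  96  97 109 108 107 106 102 107 101  93  94  93  95  96]
 [ 95  95  97  96 100 108 105 111 110 104 102 100  93  95  96  94  96]
 [ 95  96  95  96  97 111 109 108 107 107 105  99  94  95  97  93  94]
 [ 96  96  97  93  98 109 106 107 106 104 106 101  95  96  95  92  94]]
```

The stem is centred over the hole to within 1 mm. I continue down.

Emit:
move_arm([
  {"fingers": 1, "slide": [0.06, 0, -1.2], "turn": 0},
  {"fingers": 1, "slide": [0.06, 0, -2.5], "turn": 0},
  {"fingers": 1, "slide": [0.06, 0, -3.8], "turn": 0},
  {"fingers": 1, "slide": [0.06, 0, -4.7], "turn": 0},
  {"fingers": 1, "slide": [0.06, 0, -4.7], "turn": 0},
])

```text
clock: 7.5
eef_pos: [0.4894, -0.0878, 0.0973]
orientation: [3.141, -0.002, 3.069]
wrist_force: [1.2, 0.7, 0.1]
grip_width: 0.2
gripper_force: 29.4
```

Emit:
move_arm([
  {"fingers": 1, "slide": [0, 0, -0.2], "turn": 0},
  {"fingers": 1, "slide": [0, 0, -0.4], "turn": 0},
  {"fingers": 1, "slide": [0, 0, -0.4], "turn": 0},
])

```text
clock: 7.88
eef_pos: [0.4902, -0.0881, 0.0944]
orientation: [-3.142, 0.0, 3.069]
wrist_force: [-0.6, -0.2, -0.5]
grip_width: 0.199
gripper_force: 29.4
```

Emit:
move_arm([
  {"fingers": 1, "slide": [0, 0, -0.1], "turn": 0},
  {"fingers": 1, "slide": [0, 0, -0.2], "turn": 0},
  {"fingers": 1, "slide": [0, 0, -0.2], "turn": 0},
])

```text
clock: 8.25
eef_pos: [0.4901, -0.088, 0.0922]
orientation: [3.142, -0.0, 3.069]
wrist_force: [0.6, 1.2, 0.7]
grip_width: 0.202
gripper_force: 29.4
```

Emit:
move_arm([
  {"fingers": 1, "slide": [0, 0, -0.1], "turn": 0},
  {"fingers": 1, "slide": [0, 0, -0.15], "turn": 0},
  {"fingers": 1, "slide": [0, 0, -0.15], "turn": 0},
])

```text
clock: 8.62
eef_pos: [0.4905, -0.0881, 0.0913]
orientation: [-3.142, 0.001, 3.069]
wrist_force: [-0.6, 0.1, 5.5]
grip_width: 0.202
gripper_force: 29.9
```

It is on the floor (5.5 N). I release with a partial opening and rise straight up.

Emit:
move_arm([
  {"fingers": 0.7, "slide": [0, 0, 0], "turn": 0},
  {"fingers": 0.6, "slide": [0, 0, 0], "turn": 0},
  {"fingers": 0.6, "slide": [0, 0, 1], "turn": 0},
  {"fingers": 0.6, "slide": [0, 0, 4], "turn": 0},
  {"fingers": 0.6, "slide": [0, 0, 8], "turn": 0},
])

```text
clock: 9.25
eef_pos: [0.4894, -0.0878, 0.1714]
orientation: [3.141, -0.002, 3.069]
wrist_force: [0.3, -0.8, -0.4]
grip_width: 0.401
gripper_force: 0.0
```

Emit:
move_arm([
  {"fingers": 0.6, "slide": [0, 0, 5], "turn": 0},
  {"fingers": 0.6, "slide": [3, -0.3, 7], "turn": 0},
  {"fingers": 0.6, "slide": [5.5, -0.5, 7], "turn": 0},
  {"fingers": 0.5, "slide": [5.5, -0.5, 7], "turn": 0},
  {"fingers": 0.5, "slide": [5.5, -0.5, 7], "turn": 0},
])

```text
clock: 9.88
eef_pos: [0.5441, -0.0928, 0.2405]
orientation: [3.141, -0.002, 3.069]
wrist_force: [-0.2, 0.1, -1.3]
grip_width: 0.5
gripper_force: 0.0
```

Run:
```python
from circ import *
s=arm.sense();p=np.array(s['eef_pos']);print(p,s['orientation'],s['wrist_force'],s['clock'])
im=snap('wrist','w7.png');C=cam('wrist',s)
pts={'short':(.4935,-.089,.124),'short flange':(.4935,-.089,.084),'long top':(.557,-.095,.164),'long flange':(.557,-.095,.124),'spare top':(.4875,-.153,.124),'mouth':(.514,.0185,.09)}
for k,X in pts.items():print(k,proj(C,X).round(1))
q=circ(im,proj(C,(.514,.0185,.09)),364*.032/(s['eef_pos'][2]+.142-.09));print(q,plane(C,q[0][0],q[0][1],.09))
snap('scene','s7.png');snap('top','t7.png')
f=lambda i,x,y,w,h:cv2.resize(i[y:y+h,x:x+w],(400,300),interpolation=2)
sc=cv2.imread('pics/s7.png')[:,:,::-1];t=cv2.imread('pics/t7.png')[:,:,::-1]
cv2.imwrite('pics/c5.png',np.vstack([cv2.resize(im,(800,600))[200:500],np.hstack([f(sc,290,180,160,120),f(t,310,170,160,120)])])[:,:,::-1])
```

```text
[ 0.54406682 -0.09280012  0.24046632] [ 3.14129416e+00 -1.72794893e-03  3.06882063e+00] [-0.23348846  0.09760082 -1.30219006] 9.875
short [326.4 160.2]
short flange [326.2 157.5]
long top [324.4 266. ]
long flange [324.5 248. ]
spare top [234.  158.3]
mouth [462.8 174. ]
(array([459.93590783, 176.90189869,  40.12924596]), 53, np.float64(0.9928170797160476)) [0.51609123 0.01624053 0.09      ]
```

View pics/c5.png

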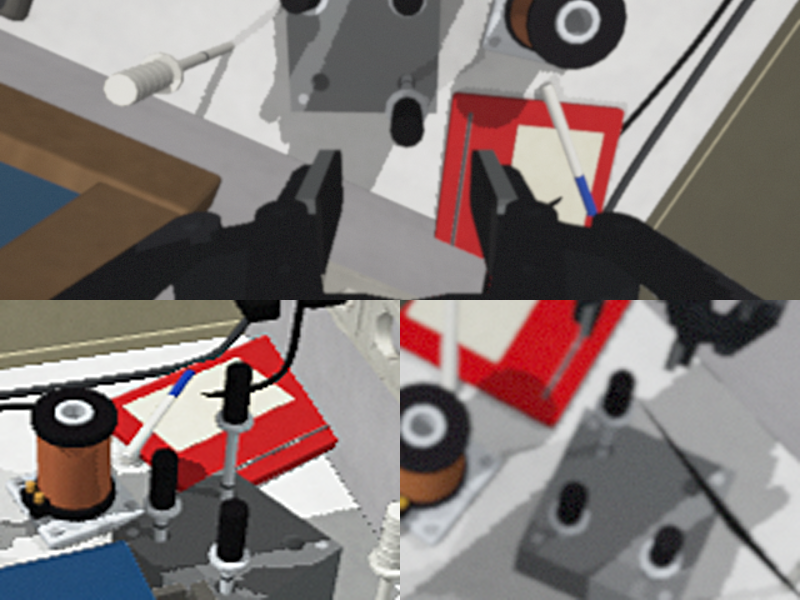

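The picture shows the short probe standing in the free hole beside the spare, with its flange above the rack. The bore is empty with a bright rim. The long probe's handle is between the fingers at wrist pixel (325,262). I descend onto the long probe.

Emit:
move_arm([
  {"fingers": 0.5, "slide": [1.05, -0.1, -1], "turn": 0},
  {"fingers": 0.5, "slide": [1.05, -0.1, -4], "turn": 0},
  {"fingers": 0.5, "slide": [1.05, -0.1, -8], "turn": 0},
  {"fingers": 0.5, "slide": [1.05, -0.1, -11.1], "turn": 0},
  {"fingers": 0.5, "slide": [1.05, -0.1, -11.1], "turn": 0},
])

```text
clock: 10.65
eef_pos: [0.5536, -0.0934, 0.1269]
orientation: [3.14, -0.006, 3.069]
wrist_force: [0.0, 0.4, 0.6]
grip_width: 0.503
gripper_force: 0.0
```

Emit:
move_arm([
  {"fingers": 0.5, "slide": [0, 0, 0], "turn": 0},
  {"fingers": 0.8, "slide": [0, 0, 0], "turn": 0},
  {"fingers": 1, "slide": [0, 0, 0], "turn": 0},
  {"fingers": 1, "slide": [0, 0, 0], "turn": 0},
  {"fingers": 1, "slide": [0, 0, 0], "turn": 0},
], grip_force=40)

```text
clock: 11.28
eef_pos: [0.5569, -0.0942, 0.1313]
orientation: [-3.141, 0.003, 3.069]
wrist_force: [0.3, 1.1, 6.7]
grip_width: 0.192
gripper_force: 39.1
```

Emit:
move_arm([
  {"fingers": 1, "slide": [0, 0, 0], "turn": 0},
  {"fingers": 1, "slide": [0, 0, 0], "turn": 0},
])

```text
clock: 11.52
eef_pos: [0.5568, -0.0942, 0.1313]
orientation: [-3.141, 0.003, 3.069]
wrist_force: [0.1, 0.5, 6.3]
grip_width: 0.196
gripper_force: 39.1
```

Emit:
move_arm([
  {"fingers": 1, "slide": [0, 0, 1], "turn": 0},
  {"fingers": 1, "slide": [0, 0, 4], "turn": 0},
  {"fingers": 1, "slide": [0, 0, 8], "turn": 0},
  {"fingers": 1, "slide": [0, 0, 12], "turn": 0},
  {"fingers": 1, "slide": [0, 0, 14], "turn": 0},
])

```text
clock: 12.15
eef_pos: [0.5563, -0.0944, 0.2728]
orientation: [-3.141, 0.003, 3.069]
wrist_force: [-0.1, -0.1, 0.0]
grip_width: 0.201
gripper_force: 39.1
```

Emit:
move_arm([
  {"fingers": 1, "slide": [-1.1, 3, 0], "turn": 0},
  {"fingers": 1, "slide": [-2.2, 6, 0], "turn": 0},
  {"fingers": 1, "slide": [-3.3, 9, 0], "turn": 0},
  {"fingers": 1, "slide": [-4.3, 11, 0], "turn": 0},
  {"fingers": 1, "slide": [-4.3, 11.2, 0], "turn": 0},
])

```text
clock: 12.78
eef_pos: [0.512, 0.0189, 0.2701]
orientation: [-3.141, 0.0, 3.071]
wrist_force: [1.5, 0.1, -1.2]
grip_width: 0.196
gripper_force: 39.2
```

Emit:
move_arm([
  {"fingers": 1, "slide": [0, 0, -1], "turn": 0},
  {"fingers": 1, "slide": [0, 0, -2], "turn": 0},
  {"fingers": 1, "slide": [0, 0, -2], "turn": 0},
  {"fingers": 1, "slide": [0, 0, -2], "turn": 0},
])

```text
clock: 13.28
eef_pos: [0.5127, 0.0175, 0.2495]
orientation: [-3.142, -0.001, 3.068]
wrist_force: [0.3, -0.2, -0.7]
grip_width: 0.196
gripper_force: 39.2
```

```bash
cat > look.py <<'E'
import sys
from circ import *
k=sys.argv[1]
s=arm.sense();p=np.array(s['eef_pos']);print(p.round(4),s['orientation'].round(4),s['wrist_force'].round(1),s['grip_width'],s['gripper_force'])
im=snap('wrist',f'w{k}.png');C=cam('wrist',s);M=(.514,.0185,.09)
h=proj(C,M);t=proj(C,p-[0,0,.1213]);te=proj(C,p-[.004,0,.1213]);print('mouth',h,'tip',t,'tip near edge',te)
q=circ(im,h,364*.032/(C[1]@M+C[2])[2],-200,20);print(q,plane(C,q[0][0],q[0][1],.09))
g=cv2.cvtColor(im,cv2.COLOR_RGB2GRAY);x,y=h.astype(int);print(x-26,y-20);print(g[y-20:y+46:3,x-26:x+28:2])
for n,f in(('scene','s'),('top','t')):
    b=snap(n,f'{f}{k}.png')[:,:,::-1];a=cv2.imread(f'pics/{f}7.png');print(n);stem(a,b,cam(n),p,[p[2]-x for x in(.02,.03,.04,.05,.06,.07,.08,.09,.1,.11,.118,.125,.13)])
E
python3 look.py 8
```

```text
[0.5127 0.0175 0.2495] [-3.1416e+00 -5.0000e-04  3.0681e+00] [ 0.3 -0.2 -0.7] 0.19564065973113764 39.17050838470459
mouth [327.30564784 219.78266406] tip [326.20825878 229.11817349] tip near edge [325.8156844  223.89520887]
(array([327.30386605, 219.69777623,  35.26759384]), 55, np.float64(0.5205164045752468)) [0.51392656 0.01850379 0.09      ]
301 199
[[ 32  40  40  35  37  35  32  37  35  35  32  36  32  38  36  30  38  33
   35  32  35  34  34  33  35  37  36]
 [ 33  37  32  34  33  33  29  30  37  34  30  34  35  33  29  37  36  33
   34  37  26  35  31  36  37  41  38]
 [ 31  38  30  38  36  36  31  32  33  36  34  43  72  89  85  55  39  33
   33  31  34  33  38  34  30  32  37]
 [ 36  33  33  27  30  34  34  33  47 113 172 200 217 226 225 222 214 169
   90  36  31  34  31  34  36  33  27]
 [ 35  36  32  31  34  37  33  86 173 214 218 214 208 200 203 210 215 223
  220 166  74  32  31  33  35  33  33]
 [ 31  30  35  33  32  30 111 201 216 209 171 120 116 112 110 109 137 194
  215 220 181  67  31  37  32  36  31]
 [ 36  35  31  32  34  53 170 215 205 135  91  94  97  92  95  93  
[... 3148 characters left out ...]
, 12, np.float64(317.8))
  z0.180 pred 319.1,196.9 seen (np.int64(306), np.int64(332), 13, np.float64(317.5))
  z0.170 pred 319.1,199.7 seen (np.int64(306), np.int64(323), 12, np.float64(316.4))
  z0.160 pred 319.1,202.5 seen (np.int64(312), np.int64(331), 11, np.float64(319.4))
  z0.150 pred 319.1,205.2 seen (np.int64(307), np.int64(322), 9, np.float64(317.2))
  z0.140 pred 319.1,207.8 seen (np.int64(315), np.int64(322), 8, np.float64(318.5))
  z0.132 pred 319.1,209.9 seen (np.int64(308), np.int64(330), 11, np.float64(319.2))
  z0.125 pred 319.1,211.7 seen (np.int64(319), np.int64(328), 5, np.float64(322.0))
  z0.120 pred 319.1,213.0 seen (np.int64(314), np.int64(329), 9, np.float64(320.3))
```

In one wrist view the stem's tip is at about (326,229) and the bore centre at (327.4,219.7). The tip needs about +1.2 mm in x and +1.2 mm in y. I correct, then stop just above the mouth for another check.

Emit:
move_arm([
  {"fingers": 1, "slide": [0.12, 0.12, 0], "turn": 0},
  {"fingers": 1, "slide": [0.12, 0.12, -1.5], "turn": 0},
  {"fingers": 1, "slide": [0.12, 0.12, -3], "turn": 0},
  {"fingers": 1, "slide": [0.12, 0.12, -3], "turn": 0},
  {"fingers": 1, "slide": [0.12, 0.12, -3], "turn": 0},
])

```text
clock: 14.05
eef_pos: [0.5137, 0.0192, 0.2196]
orientation: [3.142, -0.001, 3.069]
wrist_force: [-0.9, 0.7, -0.2]
grip_width: 0.194
gripper_force: 39.2
```

```bash
sed -i 's/^for n,f in.*/for n,f in(("scene","s"),):/' look.py; python3 look.py 9
python3 - <<'E'
from circ import *
for f,n,p in(('s7','scene',(319,224)),('t7','top',(319,219))):
    g=cv2.imread(f'pics/{f}.png');x,y=p;m=np.zeros(g.shape[:2],np.uint8);m[y-14:y+14,x-16:x+17]=(g.min(2)[y-14:y+14,x-16:x+17]>75)
    c=max(cv2.findContours(m,0,1)[0],key=cv2.contourArea);e=cv2.fitEllipse(cv2.convexHull(c));print(n,e,plane(cam(n),*e[0],.09),proj(cam(n),(.514,.0185,.09)))
E
```

```text
[0.5137 0.0192 0.2196] [ 3.1416e+00 -5.0000e-04  3.0689e+00] [-0.9  0.7 -0.2] 0.19446490725590165 39.17043685913086
mouth [325.32734282 226.94343869] tip [326.20078616 229.12097489] tip near edge [325.81234839 223.89772011]
(array([325.47628421, 226.88058007,  39.00858219]), 55, np.float64(0.4420652335638735)) [0.51395893 0.01861754 0.09      ]
299 206
[[ 35  31  36  30  36  31  37  29  36  35  33  35  32  32  28  36  37  35
   35  32  28  39  32  32  29  31  32]
 [ 34  37  29  33  37  35  29  32  38  36  31  32  33  31  33  34  30  28
   36  32  35  30  32  31  28  27  33]
 [ 37  36  36  35  30  34  31  37  27  54  82 106 147 159 156 124 103  78
   38  27  32  31  32  27  30  34  34]
 [ 32  35  38  33  33  34  33  49 123 193 214 220 221 223 225 226 227 221
  176 100  38  28  34  31  29  31  32]
 [ 35  31  31  39  35  33  85 171 214 217 207 200 193 172 183 189 179 189
  206 204 159  69  26  30  32  34  37]
 [ 31  36  32  36  32  82 188 215 214 193 133  98  93  95  97  94 102 139
  175 192 205 160  56  31  39  36  33]
 [ 35  35  31  35  40 144 210 213 172 102  94  92 110 135 128 107  
[... 2427 characters left out ...]
0 pred 318.4,211.0 seen (np.int64(316), np.int64(320), 5, np.float64(318.0))
  z0.110 pred 318.4,215.6 seen (np.int64(316), np.int64(320), 5, np.float64(318.0))
  z0.102 pred 318.4,219.2 seen (np.int64(316), np.int64(320), 5, np.float64(318.0))
  z0.095 pred 318.4,222.4 seen None
  z0.090 pred 318.4,224.6 seen (np.int64(324), np.int64(325), 2, np.float64(324.5))
scene ((318.9657897949219, 224.44039916992188), (9.897224426269531, 16.286060333251953), 89.013671875) [0.51439283 0.01845935 0.09      ] [318.79324143 224.5231226 ]
top ((318.55987548828125, 219.7785186767578), (17.987892150878906, 19.400571823120117), 77.35568237304688) [0.51306397 0.01850907 0.09      ] [318.77102074 219.27961095]
```

All three cameras agree on the mouth at (0.514, 0.0185), and the stem is centred to under 1 mm. Now I lower to the ring depth.

Emit:
move_arm([
  {"fingers": 1, "slide": [0.03, -0.05, -0.7], "turn": 0},
  {"fingers": 1, "slide": [0.03, -0.05, -1.6], "turn": 0},
  {"fingers": 1, "slide": [0.03, -0.05, -2.5], "turn": 0},
  {"fingers": 1, "slide": [0.03, -0.05, -3.4], "turn": 0},
  {"fingers": 1, "slide": [0.03, -0.05, -3.4], "turn": 0},
])

```text
clock: 14.78
eef_pos: [0.5134, 0.0187, 0.1847]
orientation: [3.142, -0.002, 3.069]
wrist_force: [0.1, -0.7, -1.0]
grip_width: 0.201
gripper_force: 39.2
```

Emit:
move_arm([
  {"fingers": 1, "slide": [0, 0, -0.7], "turn": 0},
  {"fingers": 1, "slide": [0, 0, -1.4], "turn": 0},
  {"fingers": 1, "slide": [0, 0, -2.1], "turn": 0},
  {"fingers": 1, "slide": [0, 0, -2.7], "turn": 0},
  {"fingers": 1, "slide": [0, 0, -2.7], "turn": 0},
])

```text
clock: 15.4
eef_pos: [0.5137, 0.0187, 0.1582]
orientation: [3.142, -0.001, 3.069]
wrist_force: [0.0, 0.4, -0.1]
grip_width: 0.199
gripper_force: 39.2
```

```bash
cat > look2.py <<'E'
import sys
from circ import *
k=sys.argv[1]
s=arm.sense();p=np.array(s['eef_pos']);print(p.round(4),s['orientation'].round(4),s['wrist_force'].round(1),s['clock'])
im=snap('wrist',f'w{k}.png');C=cam('wrist',s);h=proj(C,(.514,.0185,.09));r=proj(C,p-[0,0,.1213-.055]);print('mouth',h,'ring pred',r, 'near edge',proj(C,p-[.004,0,.0663]))
g=cv2.cvtColor(im,cv2.COLOR_RGB2GRAY);x,y=h.astype(int);print(x-28,y-22);print(g[y-22:y+36:2,x-28:x+30:3])
sc=snap('scene',f's{k}.png');K=cam('scene');print('scene mouth',proj(K,(.514,.0185,.09)),'ring',proj(K,p-[0,0,.0663]))
g=cv2.cvtColor(sc,cv2.COLOR_RGB2GRAY);print(g[205:234,307:332])
E
python3 look2.py 10
```

```text
[0.5137 0.0187 0.1582] [ 3.1416e+00 -1.1000e-03  3.0687e+00] [ 0.   0.4 -0.1] 15.4
mouth [326.27148169 250.574853  ] ring pred [326.52281516 251.01854477] near edge [326.03983686 244.61901032]
298 228
[[ 35  36  35  35  35  31  31  30  30  33  33  31  28  33  30  33  31  26
   28  33]
 [ 35  33  33  35  34  37  35  33  46  85  74  50  35  30  33  36  31  34
   32  32]
 [ 32  31  34  29  38  29  52  91 136 178 180 152 127  67  26  34  33  31
   31  29]
 [ 35  32  36  30  33  53 139 186 214 224 227 222 204 169  74  27  38  31
   35  33]
 [ 33  30  33  30  49 128 212 222 219 220 222 223 214 215 155  67  27  27
   33  32]
 [ 33  34  35  29 104 199 220 216 215 211 211 208 194 205 208 148  37  25
   36  36]
 [ 35  33  36  58 175 219 215 200 183 152 146 158 170 193 212 194  80  27
   36  36]
 [ 37  30  30 119 217 216 208 143 113 127 142  97 117 178 194 205 149  36
   33  33]
 [ 36  39  34 165 217 211 169  98  95 103 123 100  94 133 180 202 187  47
   30  34]
 [ 34  35  50 193 216 200 100  88 119 152 147 101  94  95 180 213 206  67
   37  38]
 [ 35  30  71 213 217 171  94  91 141 165 175 122
[... 3985 characters left out ...]
50 242 225 209 190 174 223 245 250 237
  195 109  25  15  18  19  21]
 [ 22  20  20  18  10  13  79 153 222 254 254 253 250 251 241 226 197 137
   65  26  12  18  18  22  15]
 [ 16  20  19  17  17  12   8  27  73 117 149 157 152 149 123 103  69  30
   10  15  17  17  19  19  22]
 [ 17  19  20  19  19  15  13  12   8  18  29  33  34  30  24  17  12  13
   15  16  17  21  20  17  18]
 [ 15  22  19  21  20  21  19  20  18  14  12   9   9   9  13  14  15  18
   21  18  16  20  20  19  20]
 [ 22  20  23  21  16  20  20  18  16  16  16  20  16  17  17  20  18  20
   18  21  21  19  17  25  23]
 [ 16  16  22  23  23  20  22  20  20  18  17  18  24  19  21  20  19  18
   18  23  21  20  19  16   6]]
```

The dark ring is within about 2 mm of the mouth, and the stem is within 1 mm of the centre in both views. A small final trim.

Emit:
move_arm([
  {"fingers": 1, "slide": [0.05, 0, -0.1], "turn": 0},
  {"fingers": 1, "slide": [0.05, 0, -0.17], "turn": 0},
  {"fingers": 1, "slide": [0.05, 0, -0.17], "turn": 0},
  {"fingers": 1, "slide": [0.05, 0, -0.17], "turn": 0},
  {"fingers": 1, "slide": [0.05, 0, -0.17], "turn": 0},
])

```text
clock: 16.12
eef_pos: [0.5147, 0.0187, 0.1571]
orientation: [3.142, 0.0, 3.069]
wrist_force: [0.5, 1.2, 0.5]
grip_width: 0.193
gripper_force: 39.2
```

```bash
python3 look2.py 11 | grep -v '^ *\[\{1,2\}[ 0-9]*$' | head -8
python3 - <<'E'
from circ import *
s=arm.sense();print(s['eef_pos'],s['wrist_force'],s['dq'].round(3))
g=cv2.imread('pics/s11.png',0);print(g[220:229,314:324])
for f in('s7','s11'):
    i=cv2.imread(f'pics/{f}.png')
d=cv2.absdiff(cv2.imread('pics/s7.png'),cv2.imread('pics/s11.png')).max(2)>30;print('rack/short change',d[225:320,340:400].sum())
E
```

```text
[0.5147 0.0187 0.1571] [3.1416 0.     3.0688] [0.5 1.2 0.5] 16.125
mouth [326.1785056  249.47381139] ring pred [326.52223983 250.89694133] near edge [326.03977038 244.49835624]
298 227
   33  33]
   34  28]
   31  29]
   26  26]
   37  31]
[0.51468629 0.01864194 0.15711985] [-0.375172   -0.16650928  0.51408622] [-0.001  0.001  0.    -0.    -0.    -0.002]
[[  0  66 185 206 173 141 150 165 167  97]
 [213 247 223 200 170 143 141 220 253 250]
 [252 222 182 187 170 141 144 169 190 240]
 [179 138 153 190 176 147 146 158 174 192]
 [142 112 129 162 171 158 114 144 177 188]
 [172 117  98  66  70  60  24 128 176 188]
 [245 190 165 154 102  64 112 151 189 228]
 [254 251 240 225 209 184 178 225 245 251]
 [152 221 253 254 252 251 249 241 228 198]]
rack/short change 478
```

Emit:
move_arm([
  {"fingers": 1, "slide": [-0.04, 0, -0.08], "turn": 0},
  {"fingers": 1, "slide": [-0.04, 0, -0.08], "turn": 0},
  {"fingers": 1, "slide": [-0.04, 0, -0.08], "turn": 0},
  {"fingers": 1, "slide": [-0.04, 0, -0.08], "turn": 0},
  {"fingers": 1, "slide": [-0.04, 0, -0.08], "turn": 0},
])

```text
clock: 16.85
eef_pos: [0.5143, 0.0186, 0.1563]
orientation: [3.142, 0.0, 3.069]
wrist_force: [0.0, -0.1, -0.2]
grip_width: 0.197
gripper_force: 39.2
```

Run:
```python
from circ import *
s=arm.sense();print(s['eef_pos'],s['wrist_force'])
print(arm.hand_in())
```

```text
[0.51426593 0.0186287  0.15628525] [ 0.04864969 -0.13771332 -0.24335522]
the job is handed in; nothing more can be done
None
```

The job is handed in at 16.9 s: the short probe is released in the free short-row hole, and the long probe is held still and centred in the bore to within about 1 mm, its ring level with the mouth to about 1 mm and no contact force seen on the way down. The hand-in call returned no verdict.

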